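Sweep loose screw caps into the collecting tray

TASK

Clear the lab bench: sweep the three loose screw caps along the bench top with the fingertips, through the open mouth of the steel collecting tray, until every cap lies wholly inside the tray, past its front lip. Push them only, never pick them up, and leave the vial, the jar and the beaker standing where they are.

Things in the scene. Friction and masses are not known exactly. Their poses are not given: they have to be found in the camera images.
- tray: Fixed sheet-steel collecting tray, open on top and at its mouth. Origin: centre of its underside, on the bench; +x points from the mouth to the back wall. Floor 2 mm thick, from the lip at x = -80 mm to the back wall at x = +80 mm; before the lip a ramp rises from bench level at x = -100 mm. Side walls' inner faces at y = +-120 mm; walls 3 mm thick, tops 32 mm above the bench.
- cap_small: The small one of three loose black ribbed screw caps, a solid disc 28 mm across and 13 mm high, lying flat on the bench. Origin: centre of its underside; z up.
- cap_medium: The medium one of three loose black ribbed screw caps, a solid disc 34 mm across and 15 mm high, lying flat on the bench. Origin: centre of its underside; z up.
- cap_large: The large one of three loose black ribbed screw caps, a solid disc 40 mm across and 17 mm high, lying flat on the bench. Origin: centre of its underside; z up.
- vial: Small open glass vial, 28 mm across, 52 mm high, standing loose on the bench among the caps. Origin: centre of its underside.
- jar: Glass jar with a narrower neck, 52 mm across, 100 mm high, standing loose on the bench. Origin: centre of its underside.
- beaker: Open glass beaker, 60 mm across at the rim, 75 mm high, standing loose on the bench. Origin: centre of its underside.

How it is judged:
By the outcome, as a careful person would: the job done as asked, in the order asked, and still so for the second after the job is handed in, with the robot touching nothing.
It also fails if it takes over 67 s, if anything falls off the work surface, if the arm or the gripper's body presses on something with over 40 N, if the wrist force passes 120 N, or if a joint passes its speed limit or range.

ROBOT

A 7-joint arm with a two-finger parallel gripper is mounted at the origin on the work surface. World frame = base frame: x ahead of the robot, y to its left, z up, the work surface at z = 0. Lengths are in m, angles in rad, forces in N, time in s.
With the tool pointing down it reaches from about 0.425 to 0.825 m from the base axis. Payload 3.6 kg.
Tool frame: the origin (TCP) lies on the centre line of the jaws, within the pads' length; the fingertips stand 17 mm ahead of it and the grasp point (between the pads) lies 2 mm behind it; z points along the fingers, y is the line along which they close (so a half turn about z gives the same grasp; the last joint's range is limited). The gripper opens to 85 mm and grips with 20 to 120 N. Pads are 22 mm wide; open, the fingers measure 114 mm over their backs; the gripper's body (76 mm by 85 mm) begins 54 mm behind the grasp point. The pads swing forward as they close: fully open they stand 13 mm farther back than shut.
Start: joints at [1.187, 0.615, -0.013, 1.423, 0.008, 1.103, -0.04], TCP at [0.228, -0.609, 0.248] pointing down, gripper open.
Joint ranges: [-3.12, 3.12], [-0.3, 2.06], [-1.34, 1.32], [0.26, 2.42], [-1.36, 4.5], [0.01, 1.98], [-2.84, 2.84]. Speed limits (rad/s): [2.79, 2.79, 3.14, 3.14, 3.14, 3.14, 3.14].

INTERFACE

Orientations are given as a rotation vector (axis times angle).
In Python, from cell import robot, grab_frame, calibration gives the robot as it stands.
- The arm moves only by the tool jog_arm, never from a script. Its argument "series" is one flat list of numbers, 5 for each row, row after row: the shift along the world's x, y, z in mm, then the turn about the world's z in rad, then the closure, from 0 (fully open) to 1 (shut). In form: [tx, ty, tz, twist, hand, tx, ty, tz, twist, hand, ...]. A call has exactly 10 rows; each row is the pose to reach, as a shift and turn from the pose commanded when the call began; what a row does not reach only later rows make up. A row lasts 1/12 s, in which the tool goes at most 41.7 mm and 7.16 degrees, less where a joint would pass 70% of its speed; a pose out of reach is approached as far as the arm can. A call with a gripper value outside its range is refused whole. The fingers move at their own pace and stop on an object; "squeeze" is the grip in N (left out, the last holds). Time passes only in rows, so rows that repeat a pose let the fingers close, or fill a call up. It gives the time, the measured TCP pose, the force, the opening and the grip force at its end, in the units of the state.
- robot.observe(): the state, without advancing time (a new reading comes with each control period).
- grab_frame(name): name is "side" or "top" or "wrist"; returns (picture, depth): 384x512x3 uint8, blue, green, red; 384x512 float32, m along the optical axis (not along the pixel's ray), 0 where there is no reading.
- calibration(name): a dict with "K" (3x3 intrinsics, pixels), "rvec" (rotation vector, rad) and "tvec" (3), from world to camera coordinates, as OpenCV has them; the wrist camera has in their place "T_tool_cam" (4x4, takes a point from camera to tool coordinates, whose origin is the TCP and whose axes are the flange's). Camera axes: x right, y down, z forward; pixel columns grow to the right and rows downward; lengths in m; the calibration is good to about 2 mm. A picture is of the moment at which its call begins: read the wrist's pose just before it. calibration takes no time and is no camera call.
- robot.finish_job(): hands the job in; it is judged then, once.
The state is a dict: "time": time; "q": joint angles; "qvel": joint speeds; "effort": joint torques, N m; "tcp_pos": TCP position; "orientation": TCP orientation; "force": force on the tool from outside, world axes, zero at the start; "ft_torque": the same for the moment, N m; "width": opening from 0.0 (shut) to 1.0 (fully open); "gripper_force": force on a finger pad.
Only numpy, scipy, OpenCV 4.12 (cv2) and the standard library are available. Lean on these libraries where they do the work, as an engineer would, in place of code of your own. Each camera call takes 0.05 s, during which the arm holds its last target. There are 200 camera calls.

## Working session

There is one attempt and no reset: what is moved stays moved. The work goes in short steps, Python scripts to look and compute and a tool call to move; the robot and the scene stay as the last step left them, time stands still between calls to the robot, and variables do not carry over. Pictures are saved under pics/ and viewed, at most 13 in all, crops included, and the job is handed in when it is done.

Besides the shell and the picture viewer there is one more tool, called as a command line: name --argument value ..., lists and objects as JSON in quotes. jog_arm: Moves the arm, as the interface text tells. Its arguments: {"type":"object","properties":{"series":{"type":"array"},"squeeze":{"type":"number"}},"required":["series"]}

```bash
mkdir -p pics; cat > h.py <<'E'
import numpy as np, cv2
from cell import robot, grab_frame, calibration
def world(name, depth):
    c=calibration(name);K=np.array(c["K"]);R,_=cv2.Rodrigues(np.array(c["rvec"],float));t=np.array(c["tvec"],float).ravel()
    v,u=np.mgrid[:depth.shape[0],:depth.shape[1]]
    P=np.stack([(u-K[0,2])/K[0,0]*depth,(v-K[1,2])/K[1,1]*depth,depth],-1)
    W=(P-t)@R
    W[depth<=0]=np.nan
    return W
def ray(name,u,v,z):
    c=calibration(name);K=np.array(c["K"]);R,_=cv2.Rodrigues(np.array(c["rvec"],float));t=np.array(c["tvec"],float).ravel()
    d=R.T@np.linalg.inv(K)@np.array([u,v,1.]);o=-R.T@t
    return o+d*(z-o[2])/d[2]
E
python3 - <<'E'
from h import *
for n in("top","side"):
    p,d=grab_frame(n);cv2.imwrite(f"pics/{n}0.png",p);np.save(f"{n}0.npy",d)
    c=calibration(n);R,_=cv2.Rodrigues(np.array(c["rvec"],float));print(n,np.array(c["K"]).round(1).tolist(),(-R.T@np.array(c["tvec"]).ravel()).round(3),R.round(2).tolist())
s=robot.observe();print(s["time"],s["tcp_pos"],s["orientation"],s["width"])
E
```

```text
top [[492.2, 0.0, 252.6], [0.0, 492.2, 189.9], [0.0, 0.0, 1.0]] [0.483 0.002 0.915] [[-0.03, -1.0, 0.01], [-0.99, 0.03, -0.14], [0.14, -0.01, -0.99]]
side [[371.7, 0.0, 254.1], [0.0, 371.7, 193.4], [0.0, 0.0, 1.0]] [0.294 0.418 0.535] [[-0.82, -0.57, -0.01], [-0.39, 0.57, -0.73], [0.42, -0.59, -0.69]]
0.1 [ 0.22741591 -0.60823602  0.24725436] [-3.08920961e+00 -5.58731051e-01  7.00558871e-04] 1.0040189467552505
```

View pics/top0.png

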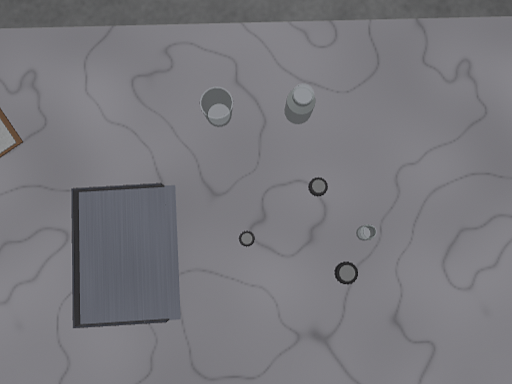

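View pics/side0.png

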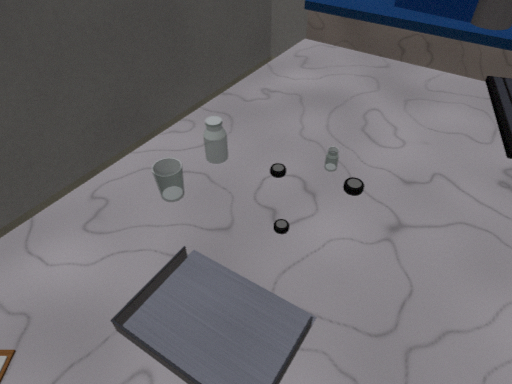

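The top view shows the tray at the left (cols 72–180, rows 184–327) with its mouth facing right. The caps are at about (247,239) small, (318,186) medium and (346,273) large. The vial is near (366,233), the jar near (300,105) and the beaker near (217,108). The side view agrees with this.

```bash
python3 - <<'E'
from h import *
for n in("top","side"):
    p=cv2.imread(f"pics/{n}0.png");W=world(n,np.load(f"{n}0.npy"))
    g=p.max(2); m=(g<45).astype(np.uint8)
    m=cv2.morphologyEx(m,cv2.MORPH_CLOSE,np.ones((3,3)))
    cs,_=cv2.findContours(m,cv2.RETR_EXTERNAL,cv2.CHAIN_APPROX_NONE)
    for c in cs:
        x,y,w,h=cv2.boundingRect(c)
        if cv2.contourArea(c)>80 and w<40 and h<40:
            (u,v),r=cv2.minEnclosingCircle(c)
            mm=np.zeros_like(m);cv2.drawContours(mm,[c],-1,1,-1)
            q=W[mm>0]; top=q[q[:,2]>np.nanpercentile(q[:,2],50)]
            print(n,"dark",round(u),round(v),round(r,1),"ray z15",ray(n,u,v,.012)[:2].round(3),"z95",np.nanpercentile(q[:,2],[50,95]).round(3),"mid",((np.nanmin(top[:,:2],0)+np.nanmax(top[:,:2],0))/2).round(3))
n="top"
# tray walls/corners
for nm,u,v,z in[("mouth-top",175,186,.002),("mouth-bot",180,320,.002),("back-top in",80,191,.002),("back-bot in",80,322,.002),("bkTopcorner",72,188,.032),("bkBot",73,327,.032)]:
    print(nm,ray(n,u,v,z)[:2].round(3))
# glass: base ellipse
for nm,u,v,z in[("beaker rim",217,102,.075),("beaker base",219,115,.002),("jar top",303,95,.1),("jar body",300,107,.03),("vial base",364,233,.002),("vial rim",368,232,.052),("frame corner",21,142,0)]:
    print(nm,ray(n,u,v,z)[:2].round(3))
for nm,u,v,z in[("beaker base",172,194,.002),("jar base",217,155,0.005),("vial base",331,167,.002),("vial top",333,151,.052)]:
    print("side",nm,ray("side",u,v,z)[:2].round(3))
W=world(n,np.load("top0.npy"))
m=(np.nan_to_num(W[...,2])>.018).astype(np.uint8);k,l,st,ce=cv2.connectedComponentsWithStats(m)
for i in range(1,k):
    if st[i,4]>25:
        q=W[l==i];print(st[i],np.nanmin(q,0).round(3),np.nanmax(q,0).round(3))
p=cv2.imread("pics/top0.png");cv2.imwrite("pics/crop.png",cv2.resize(p[60:340,60:400],None,fx=2.1,fy=2.1,interpolation=cv2.INTER_CUBIC))
E
```

```text
top dark 346 272 11.4 ray z15 [ 0.456 -0.172] z95 [0.018 0.021] mid [ 0.456 -0.172]
top dark 318 186 9.1 ray z15 [ 0.615 -0.129] z95 [0.016 0.019] mid [ 0.615 -0.129]
side dark 353 186 9.7 ray z15 [ 0.455 -0.166] z95 [0.013 0.017] mid [ 0.455 -0.166]
mouth-top [0.625 0.137]
mouth-bot [0.38 0.13]
back-top in [0.62  0.315]
back-bot in [0.382 0.31 ]
bkTopcorner [0.622 0.319]
bkBot [0.377 0.312]
beaker rim [0.762 0.051]
beaker base [0.76  0.052]
jar top [ 0.762 -0.098]
jar body [ 0.763 -0.1  ]
vial base [ 0.527 -0.212]
vial rim [ 0.526 -0.207]
frame corner [0.718 0.429]
side beaker base [0.76  0.057]
side jar base [ 0.763 -0.097]
side vial base [ 0.525 -0.209]
side vial top [ 0.524 -0.201]
[285  83  30  39 891] [ 0.738 -0.122  0.018] [ 0.784 -0.072  0.106]
[200  86  33  39 726] [0.732 0.025 0.018] [0.792 0.081 0.08 ]
[  71  183   97  145 1160] [0.377 0.15  0.018] [0.627 0.321 0.037]
[358 224  19  16 182] [ 0.514 -0.222  0.018] [ 0.541 -0.196  0.057]
[336 262  22  22 176] [ 0.437 -0.191  0.018] [ 0.475 -0.153  0.023]
```

View pics/crop.png

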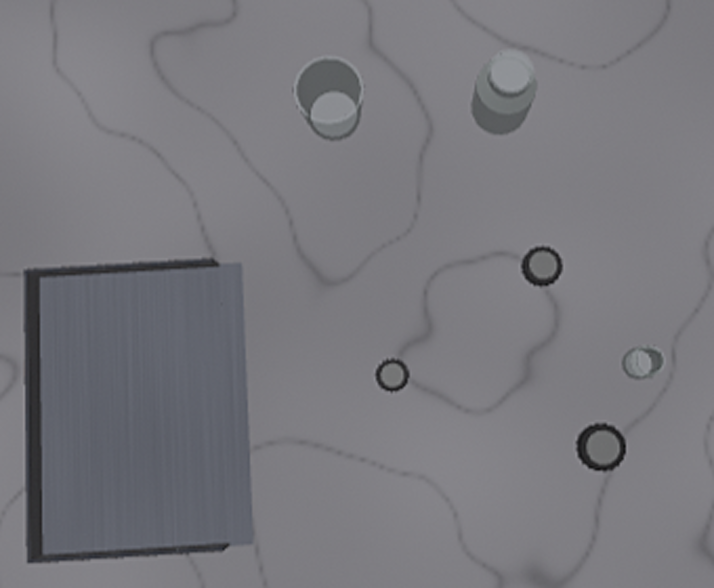

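The zoomed view confirms the layout: the small cap at crop (393,375) is about (0.519, 0.003), and the tray lip is at y≈0.15 m. I'll nest each cap between partly closed fingertips, with the gap narrower than the cap, and push along +y.

jog_arm --series '[10,18,-2,0.04,0.3,25,46,-6,0.1,0.5,41,77,-12,0.16,0.7,57,107,-18,0.23,0.78,73,137,-25,0.3,0.78,89,168,-32,0.36,0.78,106,198,-38,0.43,0.78,122,229,-44,0.49,0.78,138,259,-50,0.55,0.78,150,283,-54,0.6,0.78]' --squeeze 20

```text
time: 0.93
tcp_pos: [0.3786, -0.3226, 0.1936]
orientation: [-2.782, -1.454, -0.001]
force: [0.0, -0.4, -0.0]
width: 0.219
gripper_force: 0.0
```

jog_arm --series '[14,26,-6,0.06,0.78,30,56,-12,0.12,0.78,46,86,-20,0.19,0.78,62,116,-28,0.26,0.78,78,146,-36,0.33,0.78,94,176,-46,0.4,0.78,110,206,-56,0.47,0.78,126,234,-66,0.54,0.78,138,255,-74,0.59,0.78,142,265,-80,0.61,0.78]'

```text
time: 1.77
tcp_pos: [0.5213, -0.0563, 0.1135]
orientation: [-2.216, -2.225, -0.005]
force: [-1.1, 1.2, 0.3]
width: 0.217
gripper_force: 0.0
```

```bash
python3 - <<'E'
from h import *
s=robot.observe();print(s["time"],s["tcp_pos"],s["orientation"],s["width"],s["force"])
p,d=grab_frame("top");cv2.imwrite("pics/t1.png",p)
q,d2=grab_frame("side")
cv2.imwrite("pics/b.png",np.hstack([p[100:300,100:400],q[50:250,200:500]]))
for n,D in(("top",d),("side",d2)):
    W=world(n,D)
    m=(abs(W[...,0]-s["tcp_pos"][0])<.05)&(abs(W[...,1]-s["tcp_pos"][1])<.025)&(W[...,2]>.03)
    q=W[m];print(n,m.sum(),np.nanmin(q,0).round(3) if m.sum() else"")
print("small",ray("top",247,238.6,.013))
E
```

```text
1.7667 [ 0.52128985 -0.05632749  0.11353812] [-2.21586532 -2.22513121 -0.00471567] 0.21710737404249855 [-1.06045216  1.22591496  0.32867557]
top 5360 [ 0.471 -0.081  0.395]
side 3760 [ 0.471 -0.081  0.094]
small [0.52214583 0.00520711 0.013     ]
```

View pics/b.png

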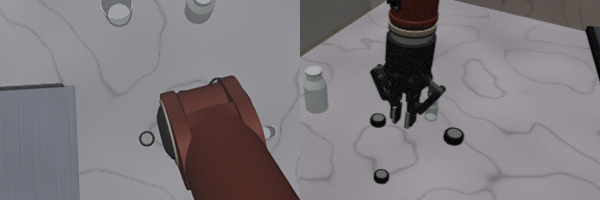

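The gripper hangs over the bench with its fingers aligned along x, behind the small cap, which is at (147,138) in the left half. The tips are about 17–19 mm ahead of the TCP. Next I'll descend and push.

jog_arm --series '[0,0,-8,0,0.78,0,0,-20,0,0.78,0,0,-34,0,0.78,0,0,-48,0,0.78,0,0,-62,0,0.78,0,0,-74,0,0.78,0,0,-82,0,0.78,0,0,-86,0,0.78,1,0,-88,0,0.78,1,0,-88,0,0.78]'

```text
time: 2.7
tcp_pos: [0.5207, -0.0617, 0.0263]
orientation: [2.226, 2.216, -0.0]
force: [0.5, -0.2, -1.1]
width: 0.221
gripper_force: 0.0
```

jog_arm --series '[0,5,0,0,0.78,0,12,0,0,0.78,0,20,0,0,0.78,0,28,0,0,0.78,0,36,0,0,0.78,0,45,0,0,0.78,0,54,0,0,0.78,0,63,0,0,0.78,0,72,0,0,0.78,0,80,0,0,0.78]'

```text
time: 3.53
tcp_pos: [0.5206, 0.0205, 0.0263]
orientation: [-2.224, -2.219, -0.0]
force: [0.9, 0.2, 0.4]
width: 0.219
gripper_force: 0.1
```

```bash
python3 - <<'E'
from h import *
s=robot.observe();print(s["time"],s["tcp_pos"],s["width"],s["force"])
p,d=grab_frame("side");cv2.imwrite("pics/c.png",cv2.resize(p[80:384,80:460],None,fx=1.6,fy=1.6))
E
```

```text
3.5333 [0.52063589 0.02049047 0.02629916] 0.2185608663083281 [0.9451891  0.1632014  0.35275099]
```

View pics/c.png

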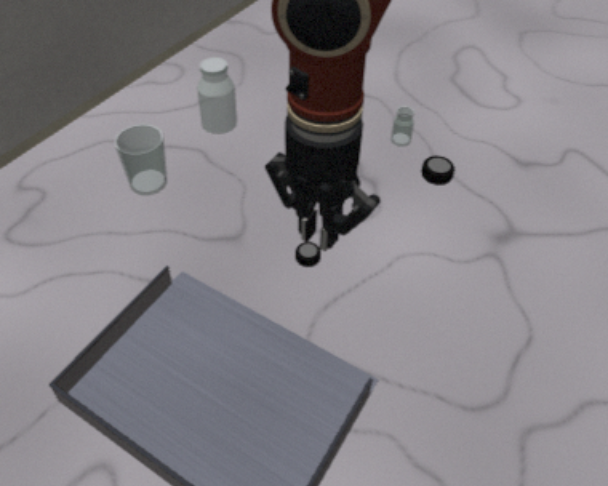

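The small cap, at crop (308,254), sits nested in front of the two fingertips and lined up with the push. Continuing.

jog_arm --series '[0,8,0,0,0.78,0,18,0,0,0.78,0,28,0,0,0.78,0,38,0,0,0.78,0,48,0,0,0.78,0,58,0,0,0.78,0,68,0,0,0.78,0,78,0,0,0.78,0,88,0,0,0.78,0,98,0,0,0.78]'

```text
time: 4.42
tcp_pos: [0.5206, 0.1182, 0.0263]
orientation: [-2.225, -2.218, 0.0]
force: [-0.5, -0.7, 0.8]
width: 0.221
gripper_force: 0.1
```

jog_arm --series '[0,10,0,0,0.78,0,20,0,0,0.78,0,30,0,0,0.78,0,40,0,0,0.78,0,50,0,0,0.78,0,60,0,0,0.78,0,70,0,0,0.78,0,80,0,0,0.78,0,90,0,0,0.78,0,95,0,0,0.78]'

```text
time: 5.25
tcp_pos: [0.5205, 0.2146, 0.0264]
orientation: [-2.222, -2.22, -0.002]
force: [-0.1, -0.5, 0.8]
width: 0.217
gripper_force: 0.0
```

jog_arm --series '[0,4,0,0,0.78,0,4,0,0,0.78,0,-4,0,0,0.78,0,-14,0,0,0.78,0,-20,4,0,0.78,0,-20,20,0,0.78,0,-20,44,0,0.78,0,-20,68,0,0.78,0,-20,90,0,0.78,0,-30,100,0,0.78]'

```text
time: 6.08
tcp_pos: [0.522, 0.1833, 0.1295]
orientation: [2.223, 2.219, 0.009]
force: [0.9, 0.2, 0.8]
width: 0.218
gripper_force: 0.0
```

```bash
python3 - <<'E'
from h import *
s=robot.observe();print(s["time"],s["tcp_pos"],s["width"],s["force"])
p,d=grab_frame("side");cv2.imwrite("pics/d.png",cv2.resize(p[80:384,80:460],None,fx=1.6,fy=1.6))
E
```

```text
6.0833 [0.52196264 0.18332879 0.1294558 ] 0.2178919382392012 [0.88182864 0.24320512 0.75262944]
```

View pics/d.png

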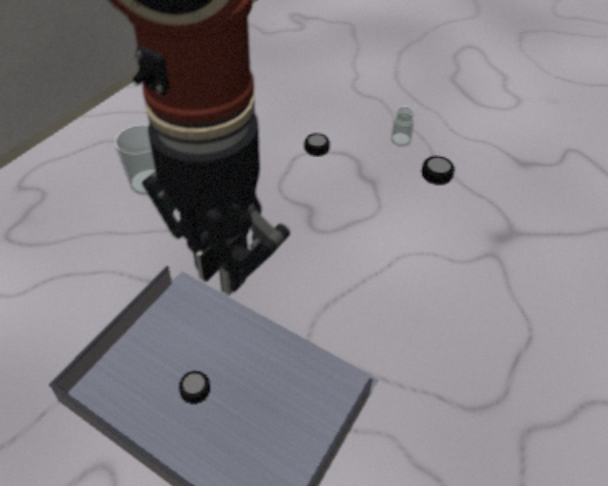

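The small cap is inside the tray, at crop (194,386), well past the lip. Before working beside the vial I'll check how far the gripper's knuckles reach at vial height.

```bash
python3 - <<'E'
from h import *
s=robot.observe();t=s["tcp_pos"]
p,d=grab_frame("side");W=world("side",d)-t
m=(np.hypot(W[...,0],W[...,1])<.09)&(W[...,2]>-.06)&(W[...,2]<.1)
q=W[m]
for a in np.arange(-.03,.1,.01):
    k=q[(q[:,2]>=a)&(q[:,2]<a+.01)]
    if len(k)>5: print("above tip %.0f mm"%((a+.017)*1e3),np.percentile(k[:,0],[1,99]).round(3),np.percentile(k[:,1],[1,99]).round(3))
W=W+t
g=p.max(2);b=(g<60)&(W[...,1]>.19)&(W[...,2]<.03)&(W[...,0]>.4)&(W[...,0]<.6)&(W[...,1]<.3)
print("small",np.median(W[b],0).round(3),ray("side",80+194/1.6,80+386/1.6,.012).round(3),ray("side",80+438/1.6,80+168/1.6,.017).round(3),ray("side",80+317/1.6,80+142/1.6,.015).round(3))
E
```

```text
above tip -3 mm [-0.017  0.015] [-0.007  0.013]
above tip 7 mm [-0.023  0.024] [-0.007  0.013]
above tip 17 mm [-0.023  0.022] [-0.006  0.013]
above tip 27 mm [-0.023  0.02 ] [-0.002  0.013]
above tip 37 mm [-0.037  0.034] [-0.002  0.015]
above tip 47 mm [-0.043  0.043] [-0.009  0.015]
above tip 57 mm [-0.048  0.049] [-0.012  0.019]
above tip 67 mm [-0.055  0.053] [-0.008  0.019]
above tip 77 mm [-0.059  0.059] [0.005 0.019]
above tip 87 mm [-0.065  0.062] [-0.009  0.021]
above tip 97 mm [-0.062  0.06 ] [-0.008  0.022]
above tip 107 mm [-0.042 -0.013] [-0.007  0.02 ]
small [0.514 0.247 0.014] [0.52  0.242 0.012] [ 0.454 -0.164  0.017] [ 0.613 -0.124  0.015]
```

Clearances are fine with a slight twist away from the vial. Next I'll move behind the large cap.

jog_arm --series '[-2,-12,0,-0.02,0.75,-8,-40,0,-0.05,0.7,-16,-78,0,-0.08,0.68,-24,-118,0,-0.11,0.68,-32,-158,0,-0.14,0.68,-40,-198,0,-0.17,0.68,-48,-238,0,-0.2,0.68,-56,-278,0,-0.23,0.68,-64,-316,0,-0.26,0.68,-70,-346,0,-0.28,0.68]'

```text
time: 7.02
tcp_pos: [0.4471, -0.168, 0.1246]
orientation: [-2.517, -1.876, 0.007]
force: [1.3, -0.3, -0.4]
width: 0.322
gripper_force: 0.0
```

jog_arm --series '[-4,-24,0,-0.01,0.68,-8,-44,0,-0.02,0.68,-10,-58,-4,-0.02,0.68,-11,-61,-18,-0.02,0.68,-11,-61,-36,-0.02,0.68,-11,-61,-56,-0.02,0.68,-11,-61,-76,-0.02,0.68,-11,-61,-92,-0.02,0.68,-11,-61,-100,-0.02,0.68,-11,-61,-100,-0.02,0.68]'

```text
time: 7.85
tcp_pos: [0.4369, -0.2245, 0.0237]
orientation: [-2.528, -1.856, 0.006]
force: [-0.6, -1.2, 1.6]
width: 0.319
gripper_force: 0.0
```

```bash
python3 - <<'E'
from h import *
s=robot.observe();print(s["time"],s["tcp_pos"],s["width"],s["force"])
p,d=grab_frame("side");cv2.imwrite("pics/e.png",cv2.resize(p[30:260,200:500],None,fx=2,fy=2))
E
```

```text
7.85 [ 0.43686366 -0.22448039  0.02371363] 0.319104323647787 [-0.58733433 -1.17273864  1.58804786]
```

View pics/e.png

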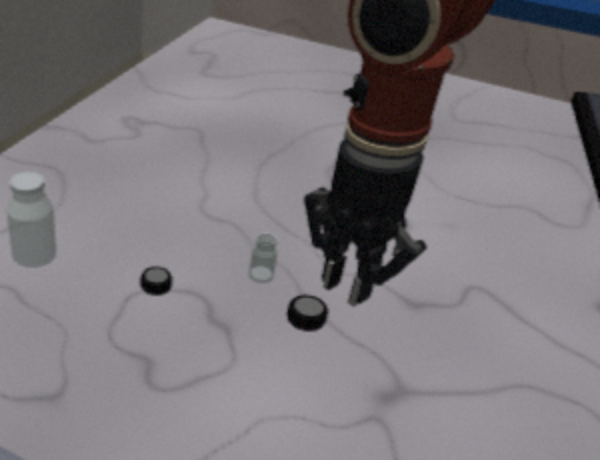

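The fingers are set behind the large cap, at crop (307,312), and clear of the vial at (263,258). Pushing now.

jog_arm --series '[2,6,0,0,0.68,4,13,0,0,0.68,6,20,0,0,0.68,8,27,0,0,0.68,10,34,0,0,0.68,13,42,0,0,0.68,16,51,0,0,0.68,19,60,0,0,0.68,22,69,0,0,0.68,24,78,0,0,0.68]'

```text
time: 8.73
tcp_pos: [0.4643, -0.1457, 0.0263]
orientation: [2.531, 1.861, 0.001]
force: [-0.1, -0.3, 0.6]
width: 0.321
gripper_force: 0.2
```

jog_arm --series '[1,9,0,0.03,0.68,1,18,0,0.06,0.68,2,27,0,0.09,0.68,2,36,0,0.12,0.68,3,45,0,0.15,0.68,3,54,0,0.18,0.68,3,63,0,0.21,0.68,3,72,0,0.24,0.68,3,81,0,0.27,0.68,3,90,0,0.3,0.68]'

```text
time: 9.57
tcp_pos: [0.4666, -0.0559, 0.0263]
orientation: [-2.221, -2.221, 0.0]
force: [-0.2, -0.4, 0.1]
width: 0.317
gripper_force: 0.2
```

```bash
python3 - <<'E'
from h import *
s=robot.observe();print(s["time"],s["tcp_pos"],s["width"],s["force"])
p,d=grab_frame("side");cv2.imwrite("pics/f.png",cv2.resize(p[60:384,100:480],None,fx=1.6,fy=1.6))
E
```

```text
9.5667 [ 0.46658733 -0.05592428  0.02630447] 0.3168666683662977 [-0.15501505 -0.35988678  0.14487329]
```

View pics/f.png

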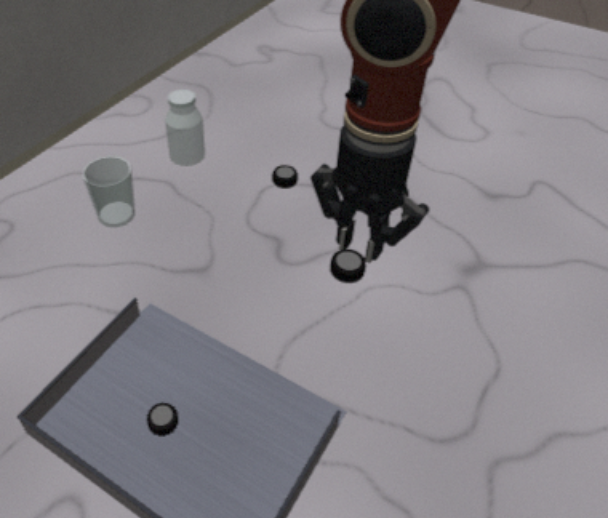

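The large cap, at crop (348,265), is still nested between the fingers, with nothing else disturbed. Continuing into the tray.

jog_arm --series '[-1,9,0,0,0.68,-2,19,0,0,0.68,-3,29,0,0,0.68,-4,39,0,0,0.68,-5,49,0,0,0.68,-6,59,0,0,0.68,-7,69,0,0,0.68,-8,79,0,0,0.68,-9,89,0,0,0.68,-10,99,0,0,0.68]'

```text
time: 10.45
tcp_pos: [0.4565, 0.0432, 0.0263]
orientation: [-2.225, -2.218, 0.0]
force: [0.6, -0.1, 0.5]
width: 0.315
gripper_force: 0.1
```

jog_arm --series '[-1,10,0,0,0.68,-2,20,0,0,0.68,-3,30,0,0,0.68,-4,40,0,0,0.68,-5,50,0,0,0.68,-6,60,0,0,0.68,-7,70,0,0,0.68,-8,80,0,0,0.68,-9,90,0,0,0.68,-10,100,0,0,0.68]'

```text
time: 11.28
tcp_pos: [0.4465, 0.1432, 0.0263]
orientation: [-2.225, -2.218, -0.0]
force: [0.4, -0.8, -0.3]
width: 0.319
gripper_force: 0.1
```

jog_arm --series '[0,10,0,0,0.68,0,20,0,0,0.68,0,30,0,0,0.68,0,40,0,0,0.68,0,50,0,0,0.68,0,60,0,0,0.68,0,64,0,0,0.68,0,66,0,0,0.68,0,66,0,0,0.68,0,60,0,0,0.68]'

```text
time: 12.12
tcp_pos: [0.4467, 0.2031, 0.0263]
orientation: [-2.223, -2.22, -0.002]
force: [-0.4, 0.9, -0.2]
width: 0.318
gripper_force: 0.0
```

jog_arm --series '[0,-8,0,0,0.68,0,-15,0,0,0.68,0,-15,10,0,0.68,0,-15,30,0,0.68,0,-15,54,0,0.68,0,-15,78,0,0.68,0,-20,96,0,0.68,10,-40,100,0,0.7,30,-70,100,0,0.73,45,-95,100,0,0.73]'

```text
time: 12.95
tcp_pos: [0.4929, 0.1056, 0.128]
orientation: [2.223, 2.217, 0.004]
force: [0.3, -0.1, -0.2]
width: 0.265
gripper_force: 0.0
```

```bash
python3 - <<'E'
from h import *
s=robot.observe();print(s["time"],s["tcp_pos"],s["width"],s["force"])
p,d=grab_frame("side");cv2.imwrite("pics/g.png",cv2.resize(p[60:384,100:480],None,fx=1.6,fy=1.6))
E
```

```text
12.95 [0.49291455 0.10559792 0.12803376] 0.26534048421955014 [ 0.27173594 -0.14990282 -0.18028941]
```

View pics/g.png

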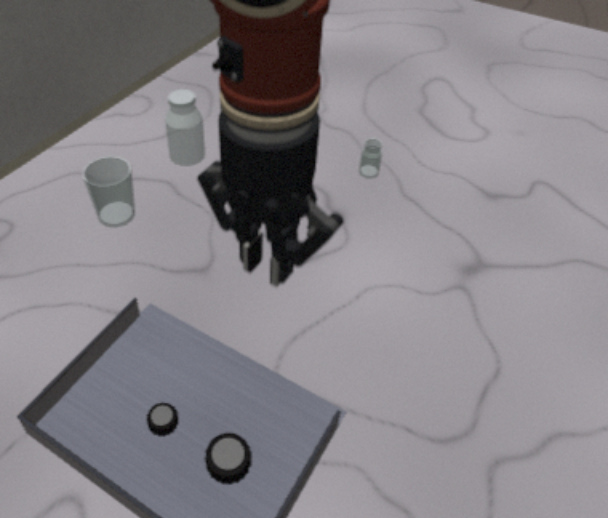

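Both caps are in the tray, at (162,419) and (228,458), and the glassware is unmoved. The medium cap is next.

jog_arm --series '[5,-11,0,0.01,0.73,18,-40,0,0.02,0.73,34,-76,0,0.03,0.73,50,-112,0,0.04,0.73,66,-148,0,0.06,0.73,82,-184,0,0.07,0.73,98,-220,0,0.09,0.73,113,-253,0,0.1,0.73,124,-277,0,0.11,0.73,128,-287,0,0.115,0.73]'

```text
time: 13.83
tcp_pos: [0.6197, -0.1868, 0.1267]
orientation: [2.1, 2.332, -0.004]
force: [0.3, -0.5, -0.3]
width: 0.267
gripper_force: 0.0
```

jog_arm --series '[0,0,-4,0,0.73,0,0,-14,0,0.73,0,0,-28,0,0.73,0,0,-44,0,0.73,0,0,-60,0,0.73,0,0,-76,0,0.73,0,0,-90,0,0.73,0,0,-98,0,0.73,0,0,-100,0,0.73,0,0,-100,0,0.73]'

```text
time: 14.67
tcp_pos: [0.6192, -0.1785, 0.0257]
orientation: [-2.091, -2.343, 0.0]
force: [-0.2, -0.3, 0.5]
width: 0.269
gripper_force: 0.0
```

jog_arm --series '[-1,6,0,0,0.73,-2,13,0,0,0.73,-2,20,0,0,0.73,-3,27,0,0,0.73,-4,34,0,0,0.73,-5,42,0,0,0.73,-6,51,0,0,0.73,-7,60,0,0,0.73,-8,69,0,0,0.73,-9,78,0,0,0.73]'

```text
time: 15.5
tcp_pos: [0.6106, -0.1007, 0.0263]
orientation: [-2.093, -2.343, -0.0]
force: [-0.3, 0.1, 0.1]
width: 0.268
gripper_force: 0.2
```

```bash
python3 - <<'E'
from h import *
s=robot.observe();print(s["time"],s["tcp_pos"],s["width"],s["force"])
p,d=grab_frame("side");cv2.imwrite("pics/i.png",cv2.resize(p[60:384,100:480],None,fx=1.6,fy=1.6))
E
```

```text
15.5 [ 0.61056116 -0.10065617  0.0263237 ] 0.2677868276466653 [-0.29644127  0.13205467  0.14241802]
```

View pics/i.png

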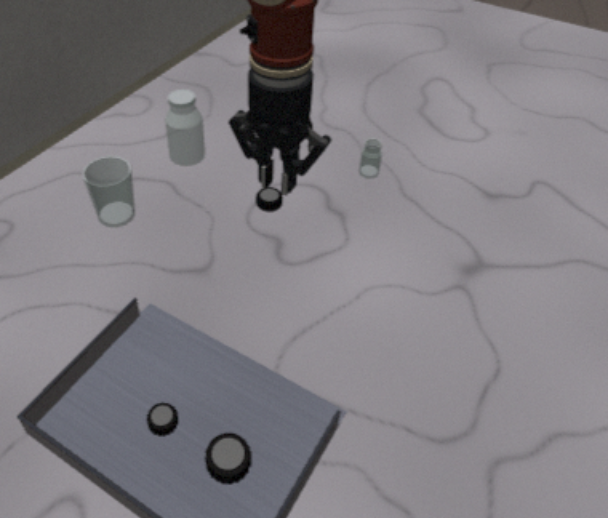

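The medium cap, at (269,199), is nested between the fingers. Now the rest of the way into the tray.

jog_arm --series '[-1,9,0,0,0.73,-2,19,0,0,0.73,-3,29,0,0,0.73,-5,39,0,0,0.73,-6,49,0,0,0.73,-7,59,0,0,0.73,-8,69,0,0,0.73,-10,79,0,0,0.73,-11,89,0,0,0.73,-12,99,0,0,0.73]'

```text
time: 16.38
tcp_pos: [0.5984, -0.0018, 0.0263]
orientation: [-2.093, -2.342, 0.0]
force: [-0.8, 0.8, 0.3]
width: 0.271
gripper_force: 0.1
```

jog_arm --series '[-1,10,0,0,0.73,-2,20,0,0,0.73,-4,30,0,0,0.73,-5,40,0,0,0.73,-6,50,0,0,0.73,-7,60,0,0,0.73,-9,70,0,0,0.73,-10,80,0,0,0.73,-11,90,0,0,0.73,-12,100,0,0,0.73]'

```text
time: 17.22
tcp_pos: [0.5865, 0.0982, 0.0263]
orientation: [-2.094, -2.342, 0.0]
force: [-0.7, -0.0, 0.6]
width: 0.268
gripper_force: 0.1
```

jog_arm --series '[-1,10,0,0,0.73,-2,20,0,0,0.73,-4,30,0,0,0.73,-5,40,0,0,0.73,-6,50,0,0,0.73,-7,60,0,0,0.73,-8,70,0,0,0.73,-9,78,0,0,0.73,-10,84,0,0,0.73,-10,86,0,0,0.73]'

```text
time: 18.05
tcp_pos: [0.5762, 0.1851, 0.0263]
orientation: [-2.091, -2.344, -0.001]
force: [0.1, -0.4, -0.3]
width: 0.273
gripper_force: 0.1
```

jog_arm --series '[0,0,0,0,0.73,1,-8,0,0,0.73,2,-20,0,0,0.73,2,-20,10,0,0.73,2,-20,30,0,0.73,2,-20,54,0,0.73,2,-20,78,0,0.73,2,-22,96,0,0.73,0,-50,104,0,0.73,-10,-80,104,0,0.73]'

```text
time: 18.88
tcp_pos: [0.5698, 0.1043, 0.134]
orientation: [2.088, 2.341, 0.013]
force: [0.7, -0.8, 0.1]
width: 0.269
gripper_force: 0.0
```

jog_arm --series '[-10,-30,0,0,0.73,-20,-60,0,0,0.73,-30,-95,0,0,0.73,-40,-130,0,0,0.73,-50,-165,0,0,0.73,-60,-195,0,0,0.73,-65,-215,0,0,0.73,-68,-225,0,0,0.73,-68,-228,0,0,0.73,-68,-228,0,0,0.73]'

```text
time: 19.72
tcp_pos: [0.4989, -0.1253, 0.1307]
orientation: [2.095, 2.34, 0.001]
force: [0.3, 1.5, 1.2]
width: 0.267
gripper_force: 0.0
```

```bash
python3 - <<'E'
from h import *
s=robot.observe();print(s["time"],s["tcp_pos"],s["width"],s["force"])
p,d=grab_frame("side");q,e=grab_frame("top")
cv2.imwrite("pics/j.png",np.hstack([p[60:384,110:400],q[60:384,60:400]]))
q0=cv2.imread("pics/top0.png")
for nm,D in(("before",np.load("top0.npy")),("now",e)):
    W=world("top",D)
    for o,(x,y) in dict(jar=(.763,-.098),beaker=(.76,.053),vial=(.526,-.209)).items():
        m=(np.hypot(W[...,0]-x,W[...,1]-y)<.045)&(W[...,2]>.018);k=W[m]
        print(nm,o,m.sum(),(np.nanmin(k,0)+np.nanmax(k,0)).round(3)[:2]/2 if m.sum() else "", np.nanmax(k[:,2]).round(3) if m.sum() else "")
m=((q.max(2)<45)*255).astype(np.uint8)[194:318,86:200]
cs,_=cv2.findContours(m,cv2.RETR_EXTERNAL,cv2.CHAIN_APPROX_NONE)
for c in cs:
    if cv2.contourArea(c)>40:
        (u,v),r=cv2.minEnclosingCircle(c);print("cap",round(u+86),round(v+194),round(r,1),ray("top",u+86,v+194,.014).round(3))
E
```

```text
19.7167 [ 0.49890908 -0.12530043  0.13074576] 0.26745446981310167 [0.32621948 1.50071974 1.1854185 ]
before jar 891 [ 0.761  -0.0975] 0.106
before beaker 726 [0.7615 0.053 ] 0.08
before vial 182 [ 0.5275 -0.209 ] 0.057
now jar 895 [ 0.7615 -0.097 ] 0.105
now beaker 725 [0.762 0.053] 0.08
now vial 3 [ 0.5255 -0.1645] 0.451
```

View pics/j.png

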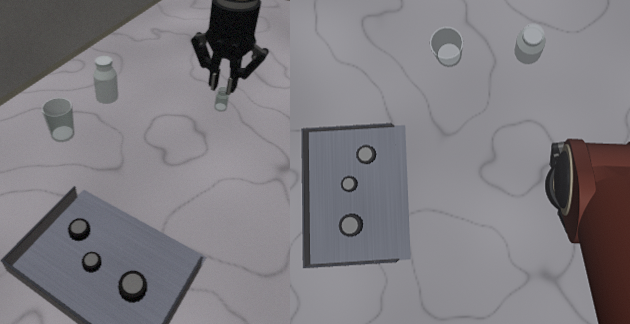

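The last picture shows all three caps well past the lip: top half (366,154), (349,184) and (351,225). The jar and beaker measure the same as before, and the vial stands at its original spot (side pixel ~(331,158)). The arm is touching nothing, so I'm handing in.

```bash
python3 -c "
from cell import robot
print(robot.finish_job())"
```

```text
the job is handed in; nothing more can be done
None
```

All three caps were swept into the tray past its lip, the vial, jar and beaker stand where they were, and the job was handed in at about 20 s of the 67 s allowed.

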